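Take the pellet die apart and put its parts on their stands

ROBOT

A 7-joint arm with a two-finger parallel gripper is mounted at the origin on a cart in front of the work surface, level with it; the furniture and walls round the work are solid. World frame = base frame: x ahead of the robot, y to its left, z up, the work surface at z = 0. Lengths are in m, angles in degrees, forces in N, time in s.
With the tool pointing down it reaches from about 0.425 to 0.925 m from the base axis. Payload 6.8 kg.
Tool frame: the origin (TCP) lies midway between the tips of the shut fingers; the grasp point (between the pads) lies 19 mm behind it; z points along the fingers, y is the line along which they close (so a half turn about z gives the same grasp; the last joint's range is limited). The gripper opens to 85 mm and grips with 20 to 120 N. Pads are 22 mm wide; open, the fingers measure 114 mm over their backs; the gripper's body (76 mm by 85 mm) begins 54 mm behind the grasp point. The pads swing forward as they close: fully open they stand 13 mm farther back than shut.
Start: joints at [62.962, 27.33, 1.283, 89.118, -0.659, 63.558, -4.761], TCP at [0.24, -0.631, 0.231] pointing down, gripper open.
Joint ranges: [-169.35, 169.35], [-19.33, 120.38], [-80.79, 83.38], [13.8, 139.57], [-78.32, 258.32], [9.67, 109.79], [-169.56, 169.56]. Speed limits (degrees/s): [136.94, 136.94, 180, 180, 180, 180, 180].

INTERFACE

Orientations are given as a 3x3 rotation matrix whose columns are the frame's x, y, z axes.
In Python, from workcell import status, vision, order, boxes_of, cut_out, pinpoint gives the robot as it stands.
- The arm moves only by the tool step_arm, never from a script. Its argument "series" is a list of rows, each an object with "dr": the turn, a rotation vector about the tool's x, y, z in rad, a list of three; "linear": the shift along the tool's x, y, z in cm, a list of three; "claw": the gripper's target within -1 to 1 (shut at 1, half-way at 0, fully open at -1). In form: [{"dr": [rx, ry, rz], "linear": [dx, dy, dz], "claw": claw}, ...]. A call has exactly 8 rows; each row is the pose to reach, as a shift and turn from the pose commanded when the call began, along the tool's axes at that moment; what a row does not reach only later rows make up. A row lasts 1/12 s, in which the tool goes at most 41.7 mm and 7.16 degrees, less where a joint would pass 70% of its speed; a pose out of reach is approached as far as the arm can. A call with a gripper value outside its range is refused whole. The fingers move at their own pace and stop on an object; the grip force is fixed at half the most. Time passes only in rows, so rows that repeat a pose let the fingers close, or fill a call up. It gives the time, the measured TCP pose, the force, the opening and the grip force at its end, in the units of the state.
- status.read_state(): the state, without advancing time (a new reading comes with each control period).
- vision.get_image(name): name is "side" or "top"; returns (picture, depth): 384x512x3 uint8, red, green, blue; 384x512 float32, m along the optical axis (not along the pixel's ray), 0 where there is no reading.
- vision.get_calibration(name): a dict with "fx", "fy", "cx", "cy" (pixels), "T" (4x4, takes a point from camera to world coordinates). Camera axes: x right, y up, looking along -z (the intrinsics and any distortion apply to the point x, -y, -z); pixel columns grow to the right and rows downward; lengths in m; the calibration is good to about 2 mm. A picture is of the moment at which its call begins. get_calibration takes no time and is no camera call.
- order.close_job(): hands the job in; it is judged then, once.
Trained networks look in the newest picture that a camera, given by its name, has taken for a name from the list of things; names that differ only in an ending like _2 or _b are one class to them, and where a whole thing is asked for, a point or a joint stands for the part that bears it (a point fixed in the world has none). Each returns a list of dicts, best first, with "confidence" (0 to 1); they miss things now and then, are a little off and sometimes report something else, mostly with a low value. They report only what shows in the picture. A call takes as long as a camera call. They do not tell look-alikes from the thing itself.
- boxes_of(target, camera): "bbox" ([left, top, right, bottom] in pixels, round what is visible of it).
- cut_out(target, camera): "mask" (384x512 bool, what is visible of it) and "bbox" ([left, top, right, bottom] in pixels, round what is visible of it).
- pinpoint(target, camera): "pixel" ([column, row] in pixels: a listed point, or the origin of a listed thing).
The state is a dict: "time": time; "joints": joint angles; "joint_vel": joint speeds; "joint_torque": joint torques, N m; "tcp_pos": TCP position; "orientation": TCP orientation; "ft_force": force on the tool from outside, world axes, zero at the start; "wrist_torque": the same for the moment, N m; "width": finger opening in m; "grip_force": force on a finger pad.
Only numpy, scipy, OpenCV 4.12 (cv2) and the standard library are available. Lean on these libraries where they do the work, as an engineer would, in place of code of your own. Each camera call takes 0.05 s, during which the arm holds its last target. There are 200 camera calls.

TASK

The steel pellet-press die stands assembled on the bench; it must be stored in pieces so that its fitted faces do not seize. Take the stack apart from the top and put each part on its own grey stand, seated flat and upright: the plunger shaft down in the block with the well, the stop ring over the short post, the sleeve over the tall post, and the base, spigot up, in the wide shallow recess. Set the parts down without dropping them, and do not disturb the two small bottles.

Things in the scene. Friction and masses are not known exactly. Their poses are not given: they have to be found in the camera images.
- plunger: Plunger of the pellet die, bare steel, 0.33 kg, topmost in the stack: a grooved round head 38 mm across and 16 mm high on a round shaft 29 mm across and 42 mm long. Origin: centre of the shaft's lower end; z along the axis to the head, which spans z = 42 to 58 mm. At the start its shaft hangs loose (2 mm all round) in the stop ring and the sleeve, and its head rests on the stop ring.
- stop_ring: Stop ring of the die, bare steel, 0.09 kg, second from the top: a flat plain ring, outside 48 mm, bore 33 mm, 14 mm high. Origin: centre of its lower face; z along the axis. At the start it lies loose on the sleeve.
- die_sleeve: Sleeve (body) of the die, bare steel, 0.60 kg, third from the top: a plain tube, outside 60 mm, bore 33 mm, 50 mm high. Origin: centre of its lower face; z along the axis. At the start it stands on the base with the base's spigot loose in its bore.
- die_base: Base of the die, bare steel, 0.55 kg, lowest in the stack, standing on the bench: a round foot 72 mm across and 16 mm high with a round spigot 29 mm across on its top, up to 32 mm above the underside. Origin: centre of its underside; z up. Once the sleeve is off it can be lifted by the spigot. As built the stack's lower faces are at 0 (base), 16 (sleeve), 66 (stop ring) and 38 mm (shaft end of the plunger), and its top is at 96 mm.
- plunger_stand: Stand for the plunger: a grey block 78 x 78 mm, 36 mm high, with a single round well 45 mm across and 30 mm deep in its top (floor of the well 6 mm above the bench). The plunger stands in it shaft down. Fixed to the bench. Origin: centre of its underside; z up; its square sides lie along its x and y.
- ring_stand: Stand for the stop ring: a grey plate 92 x 92 x 12 mm with a round pad 48 mm across and 4 mm high in its middle (its top 16 mm above the bench) and a SHORT upright round post 16 mm across, whose top is 44 mm above the bench. The ring lies flat on the pad, round the post. Fixed to the bench. Origin: centre of its underside; z up; its square sides lie along its x and y.
- sleeve_stand: Stand for the sleeve: a grey plate 92 x 92 x 12 mm with a round pad 60 mm across and 4 mm high in its middle (its top 16 mm above the bench) and a TALL upright round post 16 mm across, whose top is 76 mm above the bench. The sleeve stands on the pad, over the post. Fixed to the bench. Origin: centre of its underside; z up; its square sides lie along its x and y.
- base_stand: Stand for the base: a low grey plate 104 x 104 x 12 mm with a wide round recess 88 mm across and 6 mm deep (its floor 6 mm above the bench). The base stands in the recess, spigot up. Fixed to the bench. Origin: centre of its underside; z up; its square sides lie along its x and y.
- amber_bottle: Bystander: brown glass reagent bottle with a black cap, 28 mm across, 61 mm high, standing loose on the bench in front of the clear waste bucket (fixed; about 210 mm high, widest at the rim, the front of its rim about 0.58 m ahead of the robot and its middle 0.15 m to the right: carry things round its front). Origin: centre of its underside.
- clear_bottle: Bystander: clear glass reagent bottle with a white cap, 22 mm across, 57 mm high, standing loose on the bench near the brown one. Origin: centre of its underside.
Not all that is in view belongs to the job. Leave any yellow look-alike of the plunger alone.

How it is judged (in metres and radians):
At the end, for the whole second after the job is handed in: Plunger, stop ring, sleeve and base each sit on their own stand: axis within 12 mm of the stand's centre, lower face within 5 mm of its seat (6 mm above the stand's underside for plunger and base, 16 mm for ring and sleeve), upright within 0.1 rad, right way up, and at rest (horizontal distance between die_base and base_stand below 0.012 m and z of die_base in the frame of base_stand between 0.001 and 0.011 m and angle between each of die_base, die_sleeve, stop_ring, plunger's own z axis and vertical below 0.1 rad and linear speed of each of die_base, die_sleeve, stop_ring, plunger below 0.02 m/s and angular speed of each of die_base, die_sleeve, stop_ring, plunger below 0.2 rad/s and horizontal distance between die_sleeve and sleeve_stand below 0.012 m and z of die_sleeve in the frame of sleeve_stand between 0.011 and 0.021 m and horizontal distance between stop_ring and ring_stand below 0.012 m and z of stop_ring in the frame of ring_stand between 0.011 and 0.021 m and horizontal distance between plunger and plunger_stand below 0.012 m and z of plunger in the frame of plunger_stand between 0.001 and 0.011 m); the robot touches nothing.
It fails at once if a part of the die is dropped: it falls free at more than 0.7 m/s (about 25 mm of fall) with no finger on it ((linear speed of die_base above 0.7 m/s and contact force between the fingers and die_base below 0.05 N) or (linear speed of die_sleeve above 0.7 m/s and contact force between the fingers and die_sleeve below 0.05 N) or (linear speed of stop_ring above 0.7 m/s and contact force between the fingers and stop_ring below 0.05 N) or (linear speed of plunger above 0.7 m/s and contact force between the fingers and plunger below 0.05 N)).
It fails at once if the amber bottle is knocked over or pushed more than 30 mm (distance of amber_bottle from where it was at the start of the episode above 0.03 m or angle between amber_bottle's own z axis and vertical above 0.4 rad).
It fails at once if the clear bottle is knocked over or pushed more than 30 mm (distance of clear_bottle from where it was at the start of the episode above 0.03 m or angle between clear_bottle's own z axis and vertical above 0.4 rad).
It also fails if it takes over 128 s, if anything falls off the work surface, if the arm or the gripper's body presses on something with over 40 N, if the wrist force passes 120 N, or if a joint passes its speed limit or range.

## Working session

There is one attempt and no reset: what is moved stays moved. The work goes in short steps, Python scripts to look and compute and a tool call to move; the robot and the scene stay as the last step left them, time stands still between calls to the robot, and variables do not carry over. Pictures are saved under pics/ and viewed, at most 14 in all, crops included, and the job is handed in when it is done.

Besides the shell and the picture viewer there is one more tool, called after ">>>" as a command line: name --argument value ..., lists and objects as JSON in quotes. step_arm: Moves the arm, as the interface text tells. Its arguments: {"type":"object","properties":{"series":{"type":"array"}},"required":["series"]}

```bash
mkdir -p pics; ls; cat > h.py <<'E'
import numpy as np, cv2
from workcell import status, vision, order, boxes_of, cut_out, pinpoint
def pts(cam,depth,mask=None):
    c=vision.get_calibration(cam); T=np.array(c["T"])
    v,u=np.nonzero((depth>0)&(mask if mask is not None else True))
    d=depth[v,u]
    P=np.stack([(u-c["cx"])/c["fx"]*d,-(v-c["cy"])/c["fy"]*d,-d,np.ones_like(d)])
    return (T@P)[:3].T,u,v
E
python3 - <<'E'
from h import *
print(vision.get_calibration("top"),vision.get_calibration("side"))
ims=[]
for c in("top","side"):
    p,d=vision.get_image(c); cv2.imwrite(f"pics/{c}0.png",p[:,:,::-1]); np.save(c+"0.npy",d)
    for n in "plunger stop_ring die_sleeve die_base plunger_stand ring_stand sleeve_stand base_stand amber_bottle clear_bottle".split():
        for r in cut_out(n,c)[:2]:
            P,u,v=pts(c,d,r["mask"])
            if len(P): print(c,n,round(r["confidence"],2),np.round(r["bbox"]),np.percentile(P,[3,50,97],axis=0).round(3).tolist())
print(status.read_state())
E
```

```text
pics
{'fx': 404.4569863753474, 'fy': 404.4569863753474, 'cx': 257.6767661250253, 'cy': 186.54153703834834, 'T': array([[ 0.01935512,  0.98139933, -0.19099932,  0.27863041],
       [-0.99964241,  0.02252084,  0.01441752, -0.03991497],
       [ 0.01845081,  0.19065197,  0.98148428,  1.22029042],
       [ 0.        ,  0.        ,  0.        ,  1.        ]])} {'fx': 373.5239795854212, 'fy': 373.5239795854212, 'cx': 255.6357427632391, 'cy': 200.4894065722338, 'T': array([[-0.8224239 ,  0.28859607, -0.4902359 , -0.0889905 ],
       [-0.56848209, -0.3849064 ,  0.72710053,  0.78096255],
       [ 0.02114342,  0.87667518,  0.48061792,  0.60808097],
       [ 0.        ,  0.        ,  0.        ,  1.        ]])}
top plunger 0.53 [132. 204. 145. 221.] [[0.4, 0.264, 0.082], [0.417, 0.28, 0.095], [0.434, 0.297, 0.1]]
top plunger 0.45 [146. 167. 160. 182.] [[0.523, 0.236, 0.007], [0.538, 0.249, 0.057], [0.555, 0.267, 0.061]]
top die_sleeve 0.72 [137. 204. 152. 227.] [[0.388, 0.252, 0.02], [0.412, 0.259, 0.06], [0.443, 0.281, 0.07]]
top die_base 0.68 [152. 216. 158. 225.] [[0.39, 0.246, 0.012], [0.40
[... 2329 characters left out ...]
 'joint_vel': array([ 0.00389136,  0.14591576,  0.01449124,  0.02736343,  0.01555367,
        0.09285195, -0.03500027]), 'joint_torque': array([-2.51040592e-04, -5.96328950e+01,  1.60673540e+00, -2.81542826e+01,
        1.24163428e-02,  1.75783702e-03, -3.37378637e-06]), 'tcp_pos': array([ 0.24017417, -0.63087257,  0.23134583]), 'orientation': array([[ 9.34578999e-01,  3.55755666e-01,  3.67426607e-05],
       [ 3.55755668e-01, -9.34578994e-01, -9.31511418e-05],
       [ 1.19987237e-06,  1.00128511e-04, -9.99999995e-01]]), 'ft_force': array([ 1.00566483, -0.29751541,  0.37527893]), 'wrist_torque': array([ 0.01497973, -0.03013947, -0.04533272]), 'grip_force': 0.0, 'width': 0.08576795613321536}
```

```bash
python3 - <<'E'
import cv2
a=cv2.imread("pics/top0.png")[130:260,110:400]; b=cv2.imread("pics/side0.png")[140:310,140:340]
cv2.imwrite("pics/t.png",cv2.resize(a,None,fx=2.7,fy=2.7)); cv2.imwrite("pics/s.png",cv2.resize(b,None,fx=3.5,fy=3.5))
E
```

```text
(no output)
```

View pics/t.png

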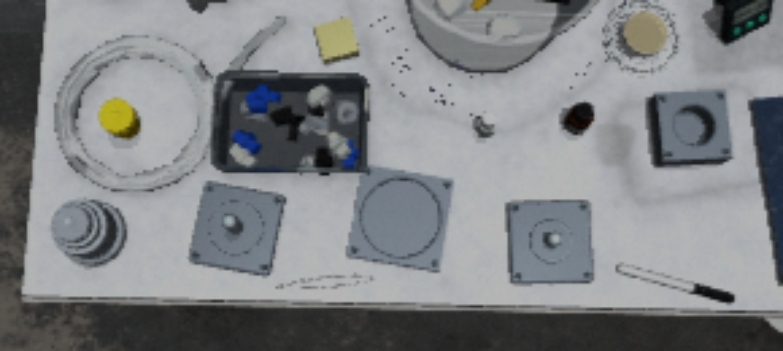

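View pics/s.png

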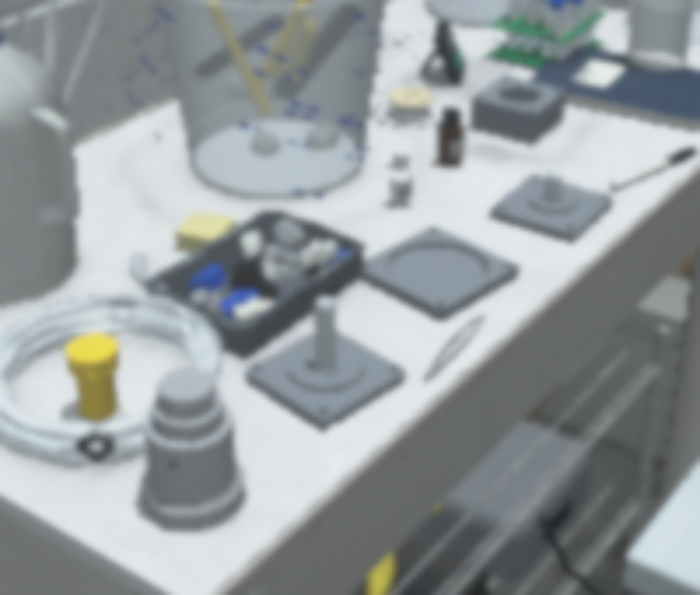

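Steel stack is at top-picture pixel ~(138,213), with the yellow look-alike at (154,174), which I'll leave alone. Stands from left: sleeve (197,216), base (259,211), ring (314,219), plunger block (364,178). The bottles are at ~(289,177) and (324,174). Next: refine the centres.

```bash
cat > loc.py <<'E'
from h import *
from scipy.optimize import least_squares
def circ(P,r):
    # fit of the outer rim with radius known: hull points
    h=cv2.convexHull(P[:,:2].astype(np.float32))[:,0]
    f=least_squares(lambda c:np.hypot(*(h-c).T)-r,h.mean(0),loss="soft_l1",f_scale=.002)
    return f.x,np.abs(f.fun).mean()
E
python3 - <<'E'
from loc import *
for c in("top","side"):
    p,d=vision.get_image(c)
    P,u,v=pts(c,d)
    def sel(x,y,r,z0,z1): return P[(np.hypot(P[:,0]-x,P[:,1]-y)<r)&(P[:,2]>z0)&(P[:,2]<z1)]
    h=sel(.415,.282,.035,.091,.103); print(c,"head",len(h),circ(h,.019),np.median(h[:,2]))
    for n in "plunger_stand ring_stand sleeve_stand base_stand".split():
        z={"plunger_stand":.036}.get(n,.012)
        for r in cut_out(n,c)[:1]:
            m=cv2.dilate(r["mask"].astype(np.uint8),np.ones((3,3)))>0
            Q,_,_=pts(c,d,m); Q=Q[abs(Q[:,2]-z)<.005]
            R=cv2.minAreaRect(Q[:,:2].astype(np.float32)); print(c,n,len(Q),np.round(R[0],4),np.round(R[1],3),round(R[2],1),"z",np.median(Q[:,2]).round(4))
    for n,x,y,t in(("ringpost",.418,-.226,.03),("sleevepost",.424,.12,.03)):
        h=sel(x,y,.02,t,.09); print(c,n,len(h),(h.min(0)+h.max(0))/2 if len(h) else 0, h[:,2].max() if len(h) else 0)
E
```

```text
top head 143 (array([0.41719238, 0.2820455 ]), np.float64(0.0007451811327796808)) 0.09523198860532323
top plunger_stand 488 [ 0.5495 -0.3846] [0.079 0.079] 4.6 z 0.0361
top ring_stand 0 [0. 0.] [0. 0.] 0.0 z nan
top sleeve_stand 770 [0.4259 0.1224] [0.092 0.092] 81.1 z 0.0123
top base_stand 4 [ 0.5381 -0.1511] [0.017 0.002] 73.2 z 0.0103
top ringpost 26 [ 0.41788806 -0.22634719  0.03869962] 0.04615219058420705
top sleevepost 34 [0.42547619 0.12165185 0.05659375] 0.07986663222704427
side head 148 (array([0.4170833 , 0.28463571]), np.float64(0.0008001517796055439)) 0.09554015019419199
side plunger_stand 163 [ 0.5502 -0.3802] [0.082 0.082] 6.4 z 0.0355
side ring_stand 342 [ 0.4191 -0.2236] [0.094 0.095] 3.6 z 0.0119
side sleeve_stand 602 [0.4409 0.1072] [0.124 0.128] 79.7 z 0.0121
side base_stand 375 [ 0.442  -0.0571] [0.108 0.107] 82.1 z 0.0111
side ringpost 20 [ 0.41835114 -0.22312706  0.03735089] 0.04450087898938804
side sleevepost 93 [0.42460447 0.12638399 0.05447677] 0.07854986588851542
  return _methods._mean(a, axis=axis, dtype=dtype,
  ret = ret.dtype.type(ret / rcount)
```

>>> step_arm --series '[{"dr": [0, 0, 0.12], "linear": [4, 0, 0], "claw": -1}, {"dr": [0, 0, 0.24], "linear": [8, 0, 0], "claw": -1}, {"dr": [0, 0, 0.3637], "linear": [12, -2, 0], "claw": -1}, {"dr": [0, 0, 0.3637], "linear": [16, -6, 0], "claw": -1}, {"dr": [0, 0, 0.3637], "linear": [19, -10, 0], "claw": -1}, {"dr": [0, 0, 0.3637], "linear": [22, -14, 0], "claw": -1}, {"dr": [0, 0, 0.3637], "linear": [23.2, -15.9, 0], "claw": -1}, {"dr": [0, 0, 0.3637], "linear": [23.2, -15.9, 0], "claw": -1}]'

```text
time: 2.27
tcp_pos: [0.4031, -0.3932, 0.2313]
orientation: [[1.0, 0.007, 0.001], [0.007, -1.0, 0.003], [0.001, -0.003, -1.0]]
ft_force: [0.0, 0.7, 0.3]
width: 0.0853
grip_force: 0.0
```

>>> step_arm --series '[{"dr": [0, 0, 0], "linear": [1.5, -4, 0], "claw": -1}, {"dr": [0, 0, 0], "linear": [3, -8, 0], "claw": -1}, {"dr": [0, 0, 0], "linear": [4.5, -12, 0], "claw": -1}, {"dr": [0, 0, 0], "linear": [5.5, -16, 0], "claw": -1}, {"dr": [0, 0, 0], "linear": [6.5, -20, 0], "claw": -1}, {"dr": [0, 0, 0], "linear": [7, -24, 0], "claw": -1}, {"dr": [0, 0, 0], "linear": [7, -28, 0], "claw": -1}, {"dr": [0, 0, 0], "linear": [7, -32, 0], "claw": -1}]'

```text
time: 2.93
tcp_pos: [0.4705, -0.0775, 0.2316]
orientation: [[1.0, 0.001, 0.001], [0.001, -1.0, -0.0], [0.001, 0.0, -1.0]]
ft_force: [0.7, 1.1, -0.4]
width: 0.0854
grip_force: 0.0
```

>>> step_arm --series '[{"dr": [0, 0, 0], "linear": [0, -4, 0], "claw": -1}, {"dr": [0, 0, 0], "linear": [0, -8, 0], "claw": -1}, {"dr": [0, 0, 0], "linear": [0, -12, 0], "claw": -1}, {"dr": [0, 0, 0], "linear": [0, -16, 0], "claw": -1}, {"dr": [0, 0, 0], "linear": [-1, -20, 0], "claw": -1}, {"dr": [0, 0, 0], "linear": [-2, -24, 0], "claw": -1}, {"dr": [0, 0, 0], "linear": [-3.5, -28, 0], "claw": -1}, {"dr": [0, 0, 0], "linear": [-4.5, -32, 0], "claw": -1}]'

```text
time: 3.6
tcp_pos: [0.4243, 0.2413, 0.2316]
orientation: [[1.0, -0.0, 0.0], [-0.0, -1.0, -0.0], [0.0, 0.0, -1.0]]
ft_force: [0.4, 1.1, 0.2]
width: 0.0856
grip_force: 0.0
```

>>> step_arm --series '[{"dr": [0, 0, 0], "linear": [-0.8, -3.9, 3], "claw": -1}, {"dr": [0, 0, 0], "linear": [-0.8, -4.2, 5], "claw": -1}, {"dr": [0, 0, 0], "linear": [-0.8, -4.2, 7], "claw": -1}, {"dr": [0, 0, 0], "linear": [-0.8, -4.2, 9], "claw": -1}, {"dr": [0, 0, 0], "linear": [-0.8, -4.2, 9], "claw": -1}, {"dr": [0, 0, 0], "linear": [-0.8, -4.2, 9], "claw": -1}, {"dr": [0, 0, 0], "linear": [-0.8, -4.2, 9], "claw": -1}, {"dr": [0, 0, 0], "linear": [-0.8, -4.2, 9], "claw": -1}]'

```text
time: 4.27
tcp_pos: [0.4185, 0.2822, 0.1428]
orientation: [[1.0, -0.001, 0.002], [-0.001, -1.0, 0.001], [0.002, -0.001, -1.0]]
ft_force: [-0.1, -0.8, -0.9]
width: 0.0854
grip_force: 0.0
```

>>> step_arm --series '[{"dr": [0, 0, 0], "linear": [-0.1, 0, 2], "claw": -1}, {"dr": [0, 0, 0], "linear": [-0.1, 0, 4], "claw": -1}, {"dr": [0, 0, 0], "linear": [-0.1, 0, 5], "claw": -1}, {"dr": [0, 0, 0], "linear": [-0.1, 0, 5.6], "claw": -1}, {"dr": [0, 0, 0], "linear": [-0.1, 0, 6.0], "claw": -1}, {"dr": [0, 0, 0], "linear": [-0.1, 0, 6.0], "claw": -1}, {"dr": [0, 0, 0], "linear": [-0.1, 0, 6.0], "claw": -1}, {"dr": [0, 0, 0], "linear": [-0.1, 0, 6.0], "claw": -1}]'

```text
time: 4.93
tcp_pos: [0.4171, 0.2822, 0.0821]
orientation: [[1.0, 0.0, 0.001], [0.0, -1.0, 0.001], [0.001, -0.001, -1.0]]
ft_force: [-1.4, 0.1, -0.7]
width: 0.0854
grip_force: 0.0
```

```bash
python3 - <<'E'
from h import *
p,d=vision.get_image("side"); cv2.imwrite("pics/g1.png",cv2.resize(p[180:300,140:260,::-1],None,fx=5,fy=5,interpolation=cv2.INTER_CUBIC))
print(status.read_state()["tcp_pos"])
E
```

```text
[0.41703514 0.28210898 0.08205419]
```

View pics/g1.png

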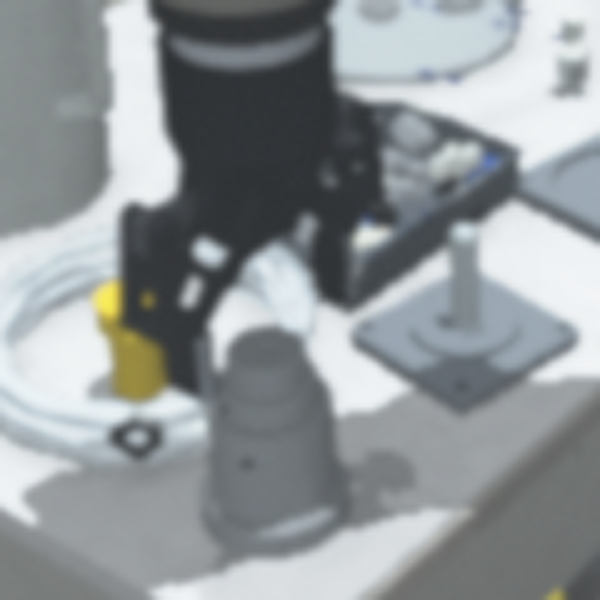

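The fingers straddle the plunger head (crop ~(265,350)) without touching anything. Closing.

>>> step_arm --series '[{"dr": [0, 0, 0], "linear": [0, 0, 0], "claw": 1}, {"dr": [0, 0, 0], "linear": [0, 0, 0], "claw": 1}, {"dr": [0, 0, 0], "linear": [0, 0, 0], "claw": 1}, {"dr": [0, 0, 0], "linear": [0, 0, 0], "claw": 1}, {"dr": [0, 0, 0], "linear": [0, 0, 0], "claw": 1}, {"dr": [0, 0, 0], "linear": [0, 0, 0], "claw": 1}, {"dr": [0, 0, 0], "linear": [0, 0, 0], "claw": 1}, {"dr": [0, 0, 0], "linear": [0, 0, 0], "claw": 1}]'

```text
time: 5.65
tcp_pos: [0.4167, 0.2821, 0.0819]
orientation: [[1.0, 0.0, 0.001], [0.0, -1.0, 0.0], [0.001, -0.0, -1.0]]
ft_force: [-0.4, -0.7, 5.5]
width: 0.0358
grip_force: 59.2
```

>>> step_arm --series '[{"dr": [0, 0, 0], "linear": [0, 0, -0.5], "claw": 1}, {"dr": [0, 0, 0], "linear": [0, 0, -1], "claw": 1}, {"dr": [0, 0, 0], "linear": [0, 0, -2], "claw": 1}, {"dr": [0, 0, 0], "linear": [0, 0, -3], "claw": 1}, {"dr": [0, 0, 0], "linear": [0, 0, -4], "claw": 1}, {"dr": [0, 0, 0], "linear": [0, 0, -5], "claw": 1}, {"dr": [0, 0, 0], "linear": [0, 0, -6], "claw": 1}, {"dr": [0, 0, 0], "linear": [0, 0, -7], "claw": 1}]'

```text
time: 6.32
tcp_pos: [0.4165, 0.2814, 0.1525]
orientation: [[1.0, -0.0, 0.0], [-0.0, -1.0, -0.0], [0.0, 0.0, -1.0]]
ft_force: [-0.7, -0.8, -2.6]
width: 0.0357
grip_force: 60.6
```

```bash
python3 - <<'E'
from h import *
p,d=vision.get_image("side"); cv2.imwrite("pics/g2.png",cv2.resize(p[180:300,140:260,::-1],None,fx=5,fy=5,interpolation=cv2.INTER_CUBIC))
s=status.read_state();print(s["tcp_pos"],s["width"],s["ft_force"])
E
```

```text
[0.4174749  0.28225924 0.15427139] 0.03548464284557492 [ 0.59186819  1.26202301 -1.68711851]
```

View pics/g2.png

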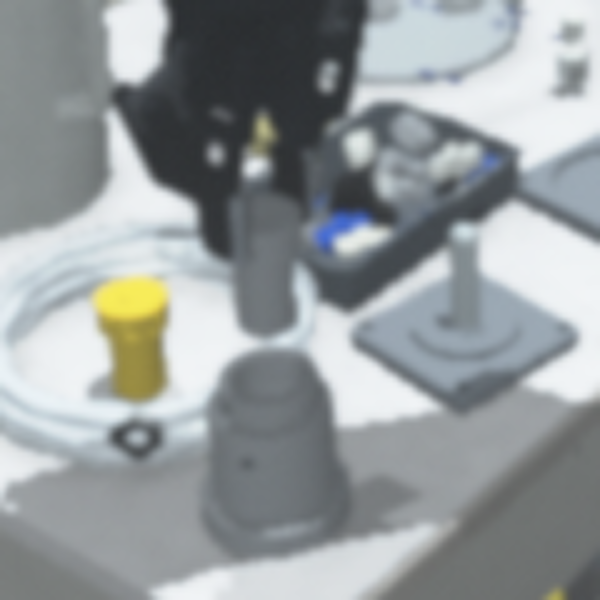

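The plunger is held upright (crop (268,260)) and the stop ring stayed on the sleeve (crop (268,400)). Carrying it round the front of the bucket.

>>> step_arm --series '[{"dr": [0, 0, 0], "linear": [1, 2.5, -1], "claw": 1}, {"dr": [0, 0, 0], "linear": [2, 6.5, -2], "claw": 1}, {"dr": [0, 0, 0], "linear": [3, 10.5, -3], "claw": 1}, {"dr": [0, 0, 0], "linear": [4, 14.5, -3], "claw": 1}, {"dr": [0, 0, 0], "linear": [5, 18.5, -3], "claw": 1}, {"dr": [0, 0, 0], "linear": [5, 22.5, -3], "claw": 1}, {"dr": [0, 0, 0], "linear": [5, 26.5, -3], "claw": 1}, {"dr": [0, 0, 0], "linear": [5, 30.5, -3], "claw": 1}]'

```text
time: 7.03
tcp_pos: [0.4661, -0.0253, 0.1816]
orientation: [[1.0, -0.0, 0.0], [-0.0, -1.0, -0.0], [0.0, 0.0, -1.0]]
ft_force: [0.8, -0.2, -3.3]
width: 0.0355
grip_force: 60.8
```

>>> step_arm --series '[{"dr": [0, 0, 0], "linear": [0, 4, 0], "claw": 1}, {"dr": [0, 0, 0], "linear": [0, 8, 0], "claw": 1}, {"dr": [0, 0, 0], "linear": [-1, 12, 0], "claw": 1}, {"dr": [0, 0, 0], "linear": [-1, 16, 0], "claw": 1}, {"dr": [0, 0, 0], "linear": [0, 20, 0], "claw": 1}, {"dr": [0, 0, 0], "linear": [1.5, 23.7, 0], "claw": 1}, {"dr": [0, 0, 0], "linear": [3, 27.5, 0], "claw": 1}, {"dr": [0, 0, 0], "linear": [5, 31, 0], "claw": 1}]'

```text
time: 7.7
tcp_pos: [0.5155, -0.3361, 0.1814]
orientation: [[1.0, -0.002, -0.001], [-0.002, -1.0, -0.0], [-0.001, 0.0, -1.0]]
ft_force: [0.6, -0.4, -1.6]
width: 0.0355
grip_force: 60.8
```

>>> step_arm --series '[{"dr": [0, 0, 0], "linear": [2, 3, 0], "claw": 1}, {"dr": [0, 0, 0], "linear": [3.4, 5, 0], "claw": 1}, {"dr": [0, 0, 0], "linear": [3.4, 5, 2], "claw": 1}, {"dr": [0, 0, 0], "linear": [3.4, 5, 4], "claw": 1}, {"dr": [0, 0, 0], "linear": [3.4, 5, 6], "claw": 1}, {"dr": [0, 0, 0], "linear": [3.4, 5, 7], "claw": 1}, {"dr": [0, 0, 0], "linear": [3.4, 5, 7], "claw": 1}, {"dr": [0, 0, 0], "linear": [3.4, 5, 7], "claw": 1}]'

```text
time: 8.37
tcp_pos: [0.5504, -0.3831, 0.1113]
orientation: [[1.0, 0.0, -0.001], [0.0, -1.0, 0.001], [-0.001, -0.001, -1.0]]
ft_force: [0.5, -0.2, -2.1]
width: 0.0352
grip_force: 60.9
```

```bash
python3 - <<'E'
from h import *
for c,b in(("top",(140,220,320,400)),("side",(130,210,240,320))):
    p,d=vision.get_image(c); q=p[b[0]:b[1],b[2]:b[3],::-1]; cv2.imwrite(f"pics/{c}1.png",q)
cv2.imwrite("pics/p1.png",np.hstack([cv2.resize(cv2.imread(f"pics/{c}1.png"),None,fx=5,fy=5,interpolation=cv2.INTER_CUBIC) for c in("top","side")]))
print(status.read_state())
E
```

```text
{'time': 8.4667, 'joints': array([ 33.59833205,  33.91056437,  -5.80241455,  94.94181642,
         4.15375788,  51.22500908, -63.81117406]), 'joint_vel': array([-0.0754192 , -0.5375888 ,  0.01777066, -0.22349754, -0.04244815,
       -0.08271439, -0.05449819]), 'joint_torque': array([ 1.39464164e-02, -6.35340428e+01, -2.28715274e-01, -2.48925465e+01,
        8.41196714e-03,  4.13481763e-02,  8.11096579e-04]), 'tcp_pos': array([ 0.55146279, -0.38371597,  0.11286219]), 'orientation': array([[ 9.99998013e-01,  1.34034574e-04,  1.98881176e-03],
       [ 1.36360497e-04, -9.99999307e-01, -1.16941456e-03],
       [ 1.98865364e-03,  1.16968343e-03, -9.99997339e-01]]), 'ft_force': array([ 0.54974311, -0.37015623, -2.29752935]), 'wrist_torque': array([-0.08394386, -0.01150294, -0.02817203]), 'grip_force': 60.88158845901489, 'width': 0.035557944552297924}
```

View pics/p1.png

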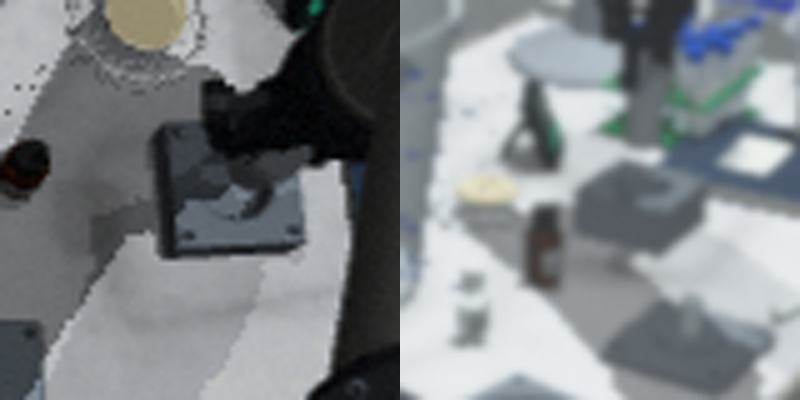

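The plunger shaft hangs over the block (side crop (650,130)) and the amber bottle is untouched at (545,245). Lowering.

>>> step_arm --series '[{"dr": [0, 0, 0], "linear": [0, 0, 1], "claw": 1}, {"dr": [0, 0, 0], "linear": [0, 0, 2], "claw": 1}, {"dr": [0, 0, 0], "linear": [0, 0, 3], "claw": 1}, {"dr": [0, 0, 0], "linear": [0, 0, 4], "claw": 1}, {"dr": [0, 0, 0], "linear": [0, 0, 4.6], "claw": 1}, {"dr": [0, 0, 0], "linear": [0, 0, 5.2], "claw": 1}, {"dr": [0, 0, 0], "linear": [0, 0, 5.6], "claw": 1}, {"dr": [0, 0, 0], "linear": [0, 0, 5.6], "claw": 1}]'

```text
time: 9.13
tcp_pos: [0.55, -0.383, 0.0541]
orientation: [[1.0, 0.0, -0.001], [0.0, -1.0, 0.001], [-0.001, -0.001, -1.0]]
ft_force: [-0.1, -0.8, -3.3]
width: 0.0354
grip_force: 60.9
```

>>> step_arm --series '[{"dr": [0, 0, 0], "linear": [0, 0, 0.1], "claw": 1}, {"dr": [0, 0, 0], "linear": [0, 0, 0.2], "claw": 1}, {"dr": [0, 0, 0], "linear": [0, 0, 0.3], "claw": 1}, {"dr": [0, 0, 0], "linear": [0, 0, 0.4], "claw": 1}, {"dr": [0, 0, 0], "linear": [0, 0, 0.5], "claw": 1}, {"dr": [0, 0, 0], "linear": [0, 0, 0.5], "claw": 1}, {"dr": [0, 0, 0], "linear": [0, 0, 0.5], "claw": 1}, {"dr": [0, 0, 0], "linear": [0, 0, 0.5], "claw": 1}]'

```text
time: 9.8
tcp_pos: [0.5507, -0.3833, 0.0504]
orientation: [[1.0, 0.0, 0.0], [0.0, -1.0, -0.0], [0.0, 0.0, -1.0]]
ft_force: [-1.0, 1.0, -3.4]
width: 0.0354
grip_force: 60.9
```

>>> step_arm --series '[{"dr": [0, 0, 0], "linear": [0, 0, 0.05], "claw": 1}, {"dr": [0, 0, 0], "linear": [0, 0, 0.1], "claw": 1}, {"dr": [0, 0, 0], "linear": [0, 0, 0.15], "claw": 1}, {"dr": [0, 0, 0], "linear": [0, 0, 0.2], "claw": 1}, {"dr": [0, 0, 0], "linear": [0, 0, 0.2], "claw": 1}, {"dr": [0, 0, 0], "linear": [0, 0, 0.2], "claw": 1}, {"dr": [0, 0, 0], "linear": [0, 0, 0.2], "claw": 1}, {"dr": [0, 0, 0], "linear": [0, 0, 0.2], "claw": 1}]'

```text
time: 10.47
tcp_pos: [0.5512, -0.3834, 0.0501]
orientation: [[1.0, 0.0, 0.001], [0.0, -1.0, -0.0], [0.001, 0.0, -1.0]]
ft_force: [-2.9, 2.1, 8.5]
width: 0.0357
grip_force: 62.2
```

>>> step_arm --series '[{"dr": [0, 0, 0], "linear": [0, 0, -0.1], "claw": 0}, {"dr": [0, 0, 0], "linear": [0, 0, -0.1], "claw": -0.3}, {"dr": [0, 0, 0], "linear": [0, 0, -0.1], "claw": -0.6}, {"dr": [0, 0, 0], "linear": [0, 0, -0.1], "claw": -1}, {"dr": [0, 0, 0], "linear": [0, 0, -0.1], "claw": -1}, {"dr": [0, 0, 0], "linear": [0, 0, -0.1], "claw": -1}, {"dr": [0, 0, 0], "linear": [0, 0, -1], "claw": -1}, {"dr": [0, 0, 0], "linear": [0, 0, -3], "claw": -1}]'

```text
time: 11.13
tcp_pos: [0.5488, -0.3822, 0.0763]
orientation: [[1.0, 0.0, -0.004], [0.0, -1.0, 0.003], [-0.004, -0.003, -1.0]]
ft_force: [-0.0, -0.6, -0.0]
width: 0.0858
grip_force: 0.0
```

>>> step_arm --series '[{"dr": [0, 0, 0], "linear": [0, 0, -4], "claw": -1}, {"dr": [0, 0, 0], "linear": [0, 0, -8], "claw": -1}, {"dr": [0, 0, 0], "linear": [-2, -1, -11.5], "claw": -1}, {"dr": [0, 0, 0], "linear": [-5, -3.8, -11.5], "claw": -1}, {"dr": [0, 0, 0], "linear": [-7.5, -7, -11.5], "claw": -1}, {"dr": [0, 0, 0], "linear": [-9, -10.5, -11.5], "claw": -1}, {"dr": [0, 0, 0], "linear": [-9, -14.5, -11.5], "claw": -1}, {"dr": [0, 0, 0], "linear": [-9, -18.5, -11.5], "claw": -1}]'

```text
time: 11.8
tcp_pos: [0.4592, -0.1976, 0.1943]
orientation: [[1.0, -0.003, 0.001], [-0.003, -1.0, -0.001], [0.001, 0.001, -1.0]]
ft_force: [0.3, 0.3, 1.0]
width: 0.0854
grip_force: 0.0
```

```bash
python3 - <<'E'
from loc import *
for c in("top","side"):
    p,d=vision.get_image(c); P,u,v=pts(c,d)
    def sel(x,y,r,z0,z1): return P[(np.hypot(P[:,0]-x,P[:,1]-y)<r)&(P[:,2]>z0)&(P[:,2]<z1)]
    h=sel(.55,-.383,.035,.058,.08); print(c,"head",len(h),circ(h,.019),np.median(h[:,2]), h[:,2].std())
    h=sel(.417,.283,.035,.074,.09); print(c,"ring",len(h),circ(h,.024),np.median(h[:,2]))
s=status.read_state();print(s["tcp_pos"],s["width"])
E
```

```text
top head 15 (array([ 0.55067394, -0.38336178]), np.float64(0.0009160070289411024)) 0.06566601759388391 0.0021865963717951726
top ring 135 (array([0.41699381, 0.28091673]), np.float64(0.0005644420919579048)) 0.07944595131354726
side head 41 (array([ 0.55295145, -0.38123886]), np.float64(0.0007414182089095241)) 0.0634572825740739 0.0015641513322843463
side ring 170 (array([0.41715521, 0.28369514]), np.float64(0.0005772211573451121)) 0.07870097443516466
[ 0.46105193 -0.19149283  0.19432521] 0.08562756237253254
```

Plunger is seated (head top at 64 mm, within ~2 mm of centre). Now the stop ring.

>>> step_arm --series '[{"dr": [0, 0, 0], "linear": [0.5, -4, 0], "claw": -1}, {"dr": [0, 0, 0], "linear": [1, -8, 0], "claw": -1}, {"dr": [0, 0, 0], "linear": [1, -12, 0], "claw": -1}, {"dr": [0, 0, 0], "linear": [1, -16, 0], "claw": -1}, {"dr": [0, 0, 0], "linear": [1, -20, 0], "claw": -1}, {"dr": [0, 0, 0], "linear": [1, -24, 0], "claw": -1}, {"dr": [0, 0, 0], "linear": [1, -28, 0], "claw": -1}, {"dr": [0, 0, 0], "linear": [1, -32, 0], "claw": -1}]'

```text
time: 12.57
tcp_pos: [0.4707, 0.1233, 0.1941]
orientation: [[1.0, -0.0, 0.001], [-0.0, -1.0, -0.0], [0.001, 0.0, -1.0]]
ft_force: [1.3, 0.7, -0.5]
width: 0.0853
grip_force: 0.0
```

>>> step_arm --series '[{"dr": [0, 0, 0], "linear": [-1, -4, 0], "claw": -1}, {"dr": [0, 0, 0], "linear": [-2.3, -8, 1], "claw": -1}, {"dr": [0, 0, 0], "linear": [-4, -11.5, 3], "claw": -1}, {"dr": [0, 0, 0], "linear": [-5.3, -14.5, 5], "claw": -1}, {"dr": [0, 0, 0], "linear": [-5.3, -16, 7.5], "claw": -1}, {"dr": [0, 0, 0], "linear": [-5.3, -16, 9.5], "claw": -1}, {"dr": [0, 0, 0], "linear": [-5.3, -16, 9.5], "claw": -1}, {"dr": [0, 0, 0], "linear": [-5.3, -16, 9.5], "claw": -1}]'

```text
time: 13.23
tcp_pos: [0.4174, 0.281, 0.0981]
orientation: [[1.0, 0.0, -0.001], [0.0, -1.0, -0.002], [-0.001, 0.002, -1.0]]
ft_force: [0.5, -0.0, -0.1]
width: 0.0851
grip_force: 0.0
```

>>> step_arm --series '[{"dr": [0, 0, 0], "linear": [0, 0, 1], "claw": -1}, {"dr": [0, 0, 0], "linear": [0, 0, 2], "claw": -1}, {"dr": [0, 0, 0], "linear": [0, 0, 2.6], "claw": -1}, {"dr": [0, 0, 0], "linear": [0, 0, 3.1], "claw": -1}, {"dr": [0, 0, 0], "linear": [0, 0, 3.1], "claw": -1}, {"dr": [0, 0, 0], "linear": [0, 0, 3.1], "claw": -1}, {"dr": [0, 0, 0], "linear": [0, 0, 3.1], "claw": -1}, {"dr": [0, 0, 0], "linear": [0, 0, 3.1], "claw": -1}]'

```text
time: 13.9
tcp_pos: [0.4178, 0.2819, 0.0676]
orientation: [[1.0, 0.0, 0.001], [0.0, -1.0, 0.0], [0.001, -0.0, -1.0]]
ft_force: [0.2, 1.1, 0.2]
width: 0.0854
grip_force: 0.0
```

>>> step_arm --series '[{"dr": [0, 0, 0], "linear": [0, 0, 0], "claw": 0}, {"dr": [0, 0, 0], "linear": [0, 0, 0], "claw": 0.2}, {"dr": [0, 0, 0], "linear": [0, 0, 0], "claw": 0.5}, {"dr": [0, 0, 0], "linear": [0, 0, 0], "claw": 1}, {"dr": [0, 0, 0], "linear": [0, 0, 0], "claw": 1}, {"dr": [0, 0, 0], "linear": [0, 0, 0], "claw": 1}, {"dr": [0, 0, 0], "linear": [0, 0, 0], "claw": 1}, {"dr": [0, 0, 0], "linear": [0, 0, 0], "claw": 1}]'

```text
time: 14.57
tcp_pos: [0.4177, 0.2819, 0.0682]
orientation: [[1.0, -0.0, 0.001], [-0.0, -1.0, 0.0], [0.001, -0.0, -1.0]]
ft_force: [-2.0, -1.9, 9.2]
width: 0.0453
grip_force: 59.8
```

>>> step_arm --series '[{"dr": [0, 0, 0], "linear": [0, 0, -0.3], "claw": 1}, {"dr": [0, 0, 0], "linear": [0, 0, -0.8], "claw": 1}, {"dr": [0, 0, 0], "linear": [0, 0, -1.5], "claw": 1}, {"dr": [0, 0, 0], "linear": [0, 0, -2.5], "claw": 1}, {"dr": [0, 0, 0], "linear": [0, 0, -4], "claw": 1}, {"dr": [0, 0, 0], "linear": [0, 0, -6], "claw": 1}, {"dr": [0, 0, 0], "linear": [0, 0, -8], "claw": 1}, {"dr": [0, 0, 0], "linear": [0, 0, -8], "claw": 1}]'

```text
time: 15.23
tcp_pos: [0.4194, 0.2835, 0.1516]
orientation: [[1.0, 0.0, 0.006], [0.0, -1.0, 0.004], [0.006, -0.004, -1.0]]
ft_force: [0.9, 0.7, -1.0]
width: 0.0452
grip_force: 61.4
```

```bash
python3 - <<'E'
from loc import *
p,d=vision.get_image("side"); cv2.imwrite("pics/g3.png",cv2.resize(p[180:300,140:260,::-1],None,fx=5,fy=5,interpolation=cv2.INTER_CUBIC))
P,u,v=pts("side",d)
h=P[(np.hypot(P[:,0]-.417,P[:,1]-.283)<.04)&(P[:,2]>.06)&(P[:,2]<.075)]; print("sleeve",len(h),circ(h,.03),np.median(h[:,2]))
s=status.read_state();print(s["tcp_pos"],s["width"],s["ft_force"])
E
```

```text
sleeve 283 (array([0.41689916, 0.28400081]), np.float64(0.0005452987102832725)) 0.06547282240959562
[0.41883256 0.28276482 0.14984218] 0.0452595770062898 [ 0.06718638  0.45802736 -0.94439231]
```

View pics/g3.png

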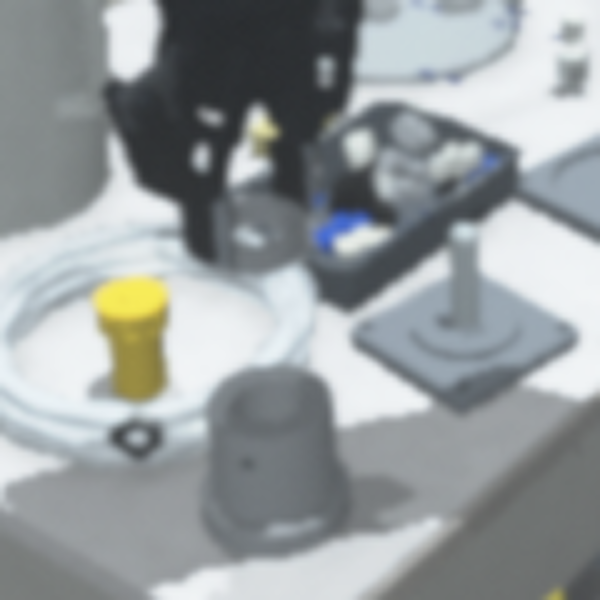

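The ring is held flat (crop (265,230)) and the sleeve is left in place (270,400). To the short post.

>>> step_arm --series '[{"dr": [0, 0, 0], "linear": [1, 2.5, 0], "claw": 1}, {"dr": [0, 0, 0], "linear": [2, 6.5, 0], "claw": 1}, {"dr": [0, 0, 0], "linear": [3, 10.5, 0], "claw": 1}, {"dr": [0, 0, 0], "linear": [4, 14.5, 0], "claw": 1}, {"dr": [0, 0, 0], "linear": [4, 18.5, 0], "claw": 1}, {"dr": [0, 0, 0], "linear": [4, 22.5, 0], "claw": 1}, {"dr": [0, 0, 0], "linear": [4, 26.5, 0], "claw": 1}, {"dr": [0, 0, 0], "linear": [4, 30.5, 0], "claw": 1}]'

```text
time: 15.95
tcp_pos: [0.4566, -0.0253, 0.1469]
orientation: [[1.0, 0.0, -0.001], [0.0, -1.0, -0.0], [-0.001, 0.0, -1.0]]
ft_force: [1.7, -0.4, -1.3]
width: 0.0449
grip_force: 61.4
```

>>> step_arm --series '[{"dr": [0, 0, 0], "linear": [0, 4, 0], "claw": 1}, {"dr": [0, 0, 0], "linear": [-0.5, 8, 0], "claw": 1}, {"dr": [0, 0, 0], "linear": [-1.5, 12, 0], "claw": 1}, {"dr": [0, 0, 0], "linear": [-2.5, 16, 0], "claw": 1}, {"dr": [0, 0, 0], "linear": [-3.5, 18.5, 0], "claw": 1}, {"dr": [0, 0, 0], "linear": [-3.9, 20.3, 2], "claw": 1}, {"dr": [0, 0, 0], "linear": [-3.9, 20.3, 5], "claw": 1}, {"dr": [0, 0, 0], "linear": [-3.9, 20.3, 7], "claw": 1}]'

```text
time: 16.62
tcp_pos: [0.417, -0.2277, 0.0755]
orientation: [[1.0, -0.003, -0.001], [-0.003, -1.0, 0.0], [-0.001, -0.0, -1.0]]
ft_force: [-1.0, 0.8, -1.0]
width: 0.045
grip_force: 61.5
```

>>> step_arm --series '[{"dr": [0, 0, 0], "linear": [0, 0, 0], "claw": 1}, {"dr": [0, 0, 0], "linear": [0, 0, 1], "claw": 1}, {"dr": [0, 0, 0], "linear": [0, 0, 2], "claw": 1}, {"dr": [0, 0, 0], "linear": [0, 0, 3], "claw": 1}, {"dr": [0, 0, 0], "linear": [0, 0, 4], "claw": 1}, {"dr": [0, 0, 0], "linear": [0, 0, 4.8], "claw": 1}, {"dr": [0, 0, 0], "linear": [0, 0, 5.4], "claw": 1}, {"dr": [0, 0, 0], "linear": [0, 0, 5.4], "claw": 1}]'

```text
time: 17.28
tcp_pos: [0.418, -0.2259, 0.0221]
orientation: [[1.0, 0.0, -0.002], [0.0, -1.0, 0.001], [-0.002, -0.001, -1.0]]
ft_force: [-0.2, -0.1, -0.9]
width: 0.0448
grip_force: 61.7
```

>>> step_arm --series '[{"dr": [0, 0, 0], "linear": [0, 0, 0.1], "claw": 1}, {"dr": [0, 0, 0], "linear": [0, 0, 0.2], "claw": 1}, {"dr": [0, 0, 0], "linear": [0, 0, 0.3], "claw": 1}, {"dr": [0, 0, 0], "linear": [0, 0, 0.4], "claw": 1}, {"dr": [0, 0, 0], "linear": [0, 0, 0.5], "claw": 1}, {"dr": [0, 0, 0], "linear": [0, 0, 0.5], "claw": 1}, {"dr": [0, 0, 0], "linear": [0, 0, 0.5], "claw": 1}, {"dr": [0, 0, 0], "linear": [0, 0, 0.5], "claw": 1}]'

```text
time: 17.95
tcp_pos: [0.4186, -0.2263, 0.0184]
orientation: [[1.0, 0.0, 0.0], [0.0, -1.0, -0.0], [0.0, 0.0, -1.0]]
ft_force: [0.2, -0.1, -0.9]
width: 0.045
grip_force: 61.7
```

>>> step_arm --series '[{"dr": [0, 0, 0], "linear": [0, 0, 0.05], "claw": 1}, {"dr": [0, 0, 0], "linear": [0, 0, 0.1], "claw": 1}, {"dr": [0, 0, 0], "linear": [0, 0, 0.15], "claw": 1}, {"dr": [0, 0, 0], "linear": [0, 0, 0.2], "claw": 1}, {"dr": [0, 0, 0], "linear": [0, 0, 0.2], "claw": 1}, {"dr": [0, 0, 0], "linear": [0, 0, 0.2], "claw": 1}, {"dr": [0, 0, 0], "linear": [0, 0, 0.2], "claw": 1}, {"dr": [0, 0, 0], "linear": [0, 0, 0.2], "claw": 1}]'

```text
time: 18.62
tcp_pos: [0.4187, -0.2264, 0.018]
orientation: [[1.0, -0.0, 0.0], [-0.0, -1.0, -0.001], [0.0, 0.001, -1.0]]
ft_force: [-6.1, 2.5, 24.0]
width: 0.0454
grip_force: 64.2
```

>>> step_arm --series '[{"dr": [0, 0, 0], "linear": [0, 0, -0.1], "claw": 0}, {"dr": [0, 0, 0], "linear": [0, 0, -0.1], "claw": -0.3}, {"dr": [0, 0, 0], "linear": [0, 0, -0.1], "claw": -0.6}, {"dr": [0, 0, 0], "linear": [0, 0, -0.1], "claw": -1}, {"dr": [0, 0, 0], "linear": [0, 0, -0.1], "claw": -1}, {"dr": [0, 0, 0], "linear": [0, 0, -0.1], "claw": -1}, {"dr": [0, 0, 0], "linear": [0, 0, -1], "claw": -1}, {"dr": [0, 0, 0], "linear": [0, 0, -3], "claw": -1}]'

```text
time: 19.28
tcp_pos: [0.417, -0.2255, 0.0452]
orientation: [[1.0, 0.0, -0.004], [0.0, -1.0, 0.002], [-0.004, -0.002, -1.0]]
ft_force: [-0.0, 0.1, -0.7]
width: 0.0853
grip_force: 0.0
```

>>> step_arm --series '[{"dr": [0, 0, 0], "linear": [0, 0, -4], "claw": -1}, {"dr": [0, 0, 0], "linear": [0, 0, -8], "claw": -1}, {"dr": [0, 0, 0], "linear": [1, -2, -11.5], "claw": -1}, {"dr": [0, 0, 0], "linear": [2, -6, -12], "claw": -1}, {"dr": [0, 0, 0], "linear": [3, -10, -12], "claw": -1}, {"dr": [0, 0, 0], "linear": [4, -14, -12], "claw": -1}, {"dr": [0, 0, 0], "linear": [4, -18, -12], "claw": -1}, {"dr": [0, 0, 0], "linear": [4, -22, -12], "claw": -1}]'

```text
time: 19.95
tcp_pos: [0.4587, -0.0044, 0.1672]
orientation: [[1.0, -0.0, 0.001], [-0.0, -1.0, -0.0], [0.001, 0.0, -1.0]]
ft_force: [1.0, 0.5, -0.7]
width: 0.0857
grip_force: 0.0
```

```bash
python3 - <<'E'
from loc import *
for c in("top","side"):
    p,d=vision.get_image(c); P,u,v=pts(c,d)
    def sel(x,y,r,z0,z1): return P[(np.hypot(P[:,0]-x,P[:,1]-y)<r)&(P[:,2]>z0)&(P[:,2]<z1)]
    h=sel(.4185,-.226,.035,.024,.034); print(c,"ring",len(h),circ(h,.024) if len(h)>4 else 0,np.median(h[:,2]), h[:,2].std())
    h=sel(.417,.283,.04,.06,.075); print(c,"sleeve",len(h),circ(h,.03) if len(h)>4 else 0,np.median(h[:,2]))
E
```

```text
top ring 109 (array([ 0.41831469, -0.22776605]), np.float64(0.0008959411045831277)) 0.029279693590530842 0.002410232980192251
top sleeve 244 (array([0.41732659, 0.28091057]), np.float64(0.0010046821051394378)) 0.06567707520269284
side ring 65 (array([ 0.41863531, -0.22561313]), np.float64(0.0009800954061227494)) 0.028663358103443115 0.0020497465851804
side sleeve 291 (array([0.41725999, 0.28461316]), np.float64(0.0006590179890017158)) 0.0653492971571209
```

>>> step_arm --series '[{"dr": [0, 0, 0], "linear": [0, -4, 0], "claw": -1}, {"dr": [0, 0, 0], "linear": [0, -8, 0], "claw": -1}, {"dr": [0, 0, 0], "linear": [0, -12, 0], "claw": -1}, {"dr": [0, 0, 0], "linear": [-0.5, -16, 0], "claw": -1}, {"dr": [0, 0, 0], "linear": [-1.5, -20, 0], "claw": -1}, {"dr": [0, 0, 0], "linear": [-2.5, -24, 0], "claw": -1}, {"dr": [0, 0, 0], "linear": [-4.1, -27.5, 2], "claw": -1}, {"dr": [0, 0, 0], "linear": [-4.1, -28.8, 5], "claw": -1}]'

```text
time: 20.72
tcp_pos: [0.4166, 0.2886, 0.1192]
orientation: [[1.0, 0.006, 0.005], [0.006, -1.0, 0.007], [0.005, -0.007, -1.0]]
ft_force: [0.7, -0.8, -0.3]
width: 0.0855
grip_force: 0.0
```

>>> step_arm --series '[{"dr": [0, 0, 0], "linear": [0, 0, 1], "claw": -1}, {"dr": [0, 0, 0], "linear": [0, 0, 2], "claw": -1}, {"dr": [0, 0, 0], "linear": [0, 0, 4], "claw": -1}, {"dr": [0, 0, 0], "linear": [0, 0, 6], "claw": -1}, {"dr": [0, 0, 0], "linear": [0, 0, 7.5], "claw": -1}, {"dr": [0, 0, 0], "linear": [0, 0, 8.6], "claw": -1}, {"dr": [0, 0, 0], "linear": [0, 0, 8.6], "claw": -1}, {"dr": [0, 0, 0], "linear": [0, 0, 8.6], "claw": -1}]'

```text
time: 21.38
tcp_pos: [0.4181, 0.2806, 0.0305]
orientation: [[1.0, -0.001, -0.0], [-0.001, -1.0, -0.001], [-0.0, 0.001, -1.0]]
ft_force: [1.1, 0.8, 0.7]
width: 0.0857
grip_force: 0.0
```

>>> step_arm --series '[{"dr": [0, 0, 0], "linear": [0, 0, 0], "claw": -0.6}, {"dr": [0, 0, 0], "linear": [0, 0, 0], "claw": -0.2}, {"dr": [0, 0, 0], "linear": [0, 0, 0], "claw": 0.3}, {"dr": [0, 0, 0], "linear": [0, 0, 0], "claw": 1}, {"dr": [0, 0, 0], "linear": [0, 0, 0], "claw": 1}, {"dr": [0, 0, 0], "linear": [0, 0, 0], "claw": 1}, {"dr": [0, 0, 0], "linear": [0, 0, 0], "claw": 1}, {"dr": [0, 0, 0], "linear": [0, 0, 0], "claw": 1}]'

```text
time: 22.05
tcp_pos: [0.4186, 0.2827, 0.0321]
orientation: [[1.0, -0.0, 0.003], [-0.0, -1.0, 0.002], [0.003, -0.002, -1.0]]
ft_force: [-1.9, -0.3, 9.0]
width: 0.0591
grip_force: 62.8
```

Lift off the 16 mm spigot and check.

>>> step_arm --series '[{"dr": [0, 0, 0], "linear": [0, 0, -0.3], "claw": 1}, {"dr": [0, 0, 0], "linear": [0, 0, -0.8], "claw": 1}, {"dr": [0, 0, 0], "linear": [0, 0, -1.5], "claw": 1}, {"dr": [0, 0, 0], "linear": [0, 0, -2.5], "claw": 1}, {"dr": [0, 0, 0], "linear": [0, 0, -4], "claw": 1}, {"dr": [0, 0, 0], "linear": [0, 0, -6], "claw": 1}, {"dr": [0, 0, 0], "linear": [0, 0, -8.5], "claw": 1}, {"dr": [0, 0, 0], "linear": [0, 0, -10], "claw": 1}]'

```text
time: 22.72
tcp_pos: [0.4175, 0.2817, 0.1328]
orientation: [[1.0, 0.0, 0.001], [0.0, -1.0, 0.0], [0.001, -0.0, -1.0]]
ft_force: [0.2, -0.1, -5.9]
width: 0.059
grip_force: 66.4
```

```bash
python3 - <<'E'
from loc import *
p,d=vision.get_image("side"); cv2.imwrite("pics/g4.png",cv2.resize(p[180:300,140:260,::-1],None,fx=5,fy=5,interpolation=cv2.INTER_CUBIC))
P,u,v=pts("side",d)
h=P[(np.hypot(P[:,0]-.417,P[:,1]-.283)<.045)&(P[:,2]>.011)&(P[:,2]<.02)]; print("foot",len(h),circ(h,.036),np.median(h[:,2]))
s=status.read_state();print(s["tcp_pos"],s["width"],s["ft_force"])
E
```

```text
foot 388 (array([0.4171356 , 0.28326059]), np.float64(0.0005994142978253371)) 0.01571505198225892
[0.4187874  0.28271386 0.13494448] 0.059564447598607094 [ 0.81409802  1.00141923 -4.29984548]
```

View pics/g4.png

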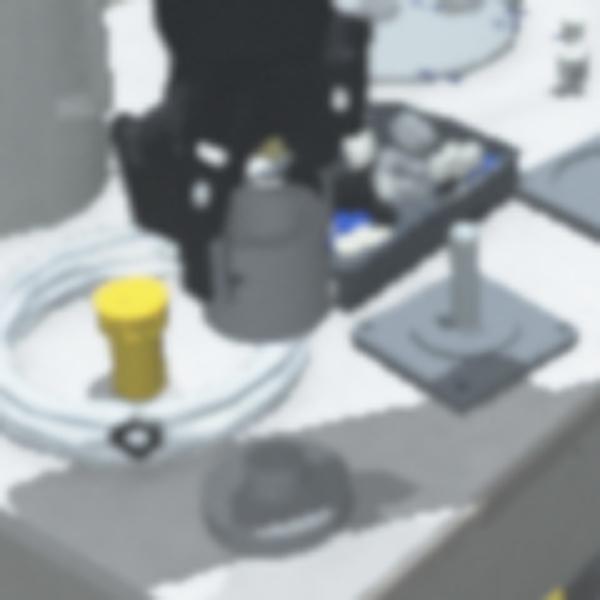

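The sleeve is held upright (crop (270,260)) and the base stayed on the bench (275,495). To the tall post.

>>> step_arm --series '[{"dr": [0, 0, 0], "linear": [0.2, 2, 0], "claw": 1}, {"dr": [0, 0, 0], "linear": [0.5, 5, 0], "claw": 1}, {"dr": [0, 0, 0], "linear": [0.7, 8.5, 0], "claw": 1}, {"dr": [0, 0, 0], "linear": [0.8, 12, 0], "claw": 1}, {"dr": [0, 0, 0], "linear": [0.8, 14.5, 0], "claw": 1}, {"dr": [0, 0, 0], "linear": [0.8, 15.8, 0], "claw": 1}, {"dr": [0, 0, 0], "linear": [0.8, 15.8, 0], "claw": 1}, {"dr": [0, 0, 0], "linear": [0.8, 15.8, 0], "claw": 1}]'

```text
time: 23.43
tcp_pos: [0.425, 0.1225, 0.1301]
orientation: [[1.0, -0.002, -0.001], [-0.002, -1.0, -0.001], [-0.001, 0.001, -1.0]]
ft_force: [-1.1, -0.2, -6.3]
width: 0.0591
grip_force: 66.7
```

>>> step_arm --series '[{"dr": [0, 0, 0], "linear": [0, 0, 1], "claw": 1}, {"dr": [0, 0, 0], "linear": [0, 0, 2.5], "claw": 1}, {"dr": [0, 0, 0], "linear": [0, 0, 4], "claw": 1}, {"dr": [0, 0, 0], "linear": [0, 0, 5.5], "claw": 1}, {"dr": [0, 0, 0], "linear": [0, 0, 7], "claw": 1}, {"dr": [0, 0, 0], "linear": [0, 0, 8.5], "claw": 1}, {"dr": [0, 0, 0], "linear": [0, 0, 9.3], "claw": 1}, {"dr": [0, 0, 0], "linear": [0, 0, 9.3], "claw": 1}]'

```text
time: 24.1
tcp_pos: [0.4241, 0.1244, 0.0354]
orientation: [[1.0, 0.002, -0.004], [0.002, -1.0, -0.0], [-0.004, 0.0, -1.0]]
ft_force: [-1.1, 0.3, -6.8]
width: 0.0594
grip_force: 66.6
```

>>> step_arm --series '[{"dr": [0, 0, 0], "linear": [0, 0, 0.1], "claw": 1}, {"dr": [0, 0, 0], "linear": [0, 0, 0.2], "claw": 1}, {"dr": [0, 0, 0], "linear": [0, 0, 0.3], "claw": 1}, {"dr": [0, 0, 0], "linear": [0, 0, 0.4], "claw": 1}, {"dr": [0, 0, 0], "linear": [0, 0, 0.5], "claw": 1}, {"dr": [0, 0, 0], "linear": [0, 0, 0.6], "claw": 1}, {"dr": [0, 0, 0], "linear": [0, 0, 0.6], "claw": 1}, {"dr": [0, 0, 0], "linear": [0, 0, 0.6], "claw": 1}]'

```text
time: 24.77
tcp_pos: [0.4259, 0.1237, 0.0322]
orientation: [[1.0, -0.0, 0.001], [-0.0, -1.0, -0.0], [0.001, 0.0, -1.0]]
ft_force: [-3.3, -2.1, 4.4]
width: 0.059
grip_force: 67.8
```

>>> step_arm --series '[{"dr": [0, 0, 0], "linear": [0, 0, 0.05], "claw": 1}, {"dr": [0, 0, 0], "linear": [0, 0, 0], "claw": 0}, {"dr": [0, 0, 0], "linear": [0, 0, 0], "claw": -0.5}, {"dr": [0, 0, 0], "linear": [0, 0, 0], "claw": -1}, {"dr": [0, 0, 0], "linear": [0, 0, 0], "claw": -1}, {"dr": [0, 0, 0], "linear": [0, 0, 0], "claw": -1}, {"dr": [0, 0, 0], "linear": [0, 0, -1], "claw": -1}, {"dr": [0, 0, 0], "linear": [0, 0, -3], "claw": -1}]'

```text
time: 25.43
tcp_pos: [0.4241, 0.1234, 0.0606]
orientation: [[1.0, 0.001, -0.004], [0.001, -1.0, -0.001], [-0.004, 0.001, -1.0]]
ft_force: [-0.1, 0.8, 0.8]
width: 0.0852
grip_force: 0.0
```

>>> step_arm --series '[{"dr": [0, 0, 0], "linear": [0, 0, -3], "claw": -1}, {"dr": [0, 0, 0], "linear": [0, 0, -6], "claw": -1}, {"dr": [0, 0, 0], "linear": [0, 0, -8], "claw": -1}, {"dr": [0, 0, 0], "linear": [-0.2, -4, -8], "claw": -1}, {"dr": [0, 0, 0], "linear": [-0.4, -8, -8], "claw": -1}, {"dr": [0, 0, 0], "linear": [-0.6, -12, -8], "claw": -1}, {"dr": [0, 0, 0], "linear": [-0.8, -15.8, -6], "claw": -1}, {"dr": [0, 0, 0], "linear": [-0.8, -15.8, -4], "claw": -1}]'

```text
time: 26.1
tcp_pos: [0.4175, 0.2915, 0.1038]
orientation: [[1.0, 0.008, 0.005], [0.008, -1.0, 0.009], [0.005, -0.009, -1.0]]
ft_force: [0.8, 0.4, 0.2]
width: 0.0855
grip_force: 0.0
```

```bash
python3 - <<'E'
from loc import *
for c in("top","side"):
    p,d=vision.get_image(c); P,u,v=pts(c,d)
    def sel(x,y,r,z0,z1): return P[(np.hypot(P[:,0]-x,P[:,1]-y)<r)&(P[:,2]>z0)&(P[:,2]<z1)]
    h=sel(.4255,.1235,.04,.06,.075); print(c,"sleeve",len(h),circ(h,.03) if len(h)>4 else 0,np.median(h[:,2]),h[:,2].std())
s=status.read_state();print(s["tcp_pos"],s["width"])
E
```

```text
top sleeve 258 (array([0.42461849, 0.12169519]), np.float64(0.0007447250231057543)) 0.06580169407154857 0.0026198043130594303
side sleeve 228 (array([0.42431649, 0.12442403]), np.float64(0.000652281721166539)) 0.06536968487245587 0.0026233432637113524
[0.41534564 0.28278097 0.09964447] 0.085506282276836
```

>>> step_arm --series '[{"dr": [0, 0, 0], "linear": [0, 0, 2], "claw": -1}, {"dr": [0, 0, 0], "linear": [0, 0, 4], "claw": -1}, {"dr": [0, 0, 0], "linear": [0, 0, 6], "claw": -1}, {"dr": [0, 0, 0], "linear": [0, 0, 7.2], "claw": -1}, {"dr": [0, 0, 0], "linear": [0, 0, 7.9], "claw": -1}, {"dr": [0, 0, 0], "linear": [0, 0, 8.3], "claw": -1}, {"dr": [0, 0, 0], "linear": [0, 0, 8.3], "claw": -1}, {"dr": [0, 0, 0], "linear": [0, 0, 8.3], "claw": -1}]'

```text
time: 26.87
tcp_pos: [0.418, 0.2819, 0.019]
orientation: [[1.0, -0.0, 0.001], [-0.0, -1.0, 0.0], [0.001, -0.0, -1.0]]
ft_force: [0.6, -0.0, 0.1]
width: 0.0853
grip_force: 0.0
```

>>> step_arm --series '[{"dr": [0, 0, 0], "linear": [0, 0, 0], "claw": 0}, {"dr": [0, 0, 0], "linear": [0, 0, 0], "claw": 0.2}, {"dr": [0, 0, 0], "linear": [0, 0, 0], "claw": 0.4}, {"dr": [0, 0, 0], "linear": [0, 0, 0], "claw": 0.7}, {"dr": [0, 0, 0], "linear": [0, 0, 0], "claw": 1}, {"dr": [0, 0, 0], "linear": [0, 0, 0], "claw": 1}, {"dr": [0, 0, 0], "linear": [0, 0, 0], "claw": 1}, {"dr": [0, 0, 0], "linear": [0, 0, 0], "claw": 1}]'

```text
time: 27.53
tcp_pos: [0.4178, 0.2821, 0.019]
orientation: [[1.0, 0.0, 0.001], [0.0, -1.0, 0.0], [0.001, -0.0, -1.0]]
ft_force: [-2.0, -1.1, 6.7]
width: 0.0266
grip_force: 58.5
```

>>> step_arm --series '[{"dr": [0, 0, 0], "linear": [0, 0, 0], "claw": 1}, {"dr": [0, 0, 0], "linear": [0, 0, 0], "claw": 1}, {"dr": [0, 0, 0], "linear": [0, 0, -0.2], "claw": 1}, {"dr": [0, 0, 0], "linear": [0, 0, -0.4], "claw": 1}, {"dr": [0, 0, 0], "linear": [0, 0, -0.7], "claw": 1}, {"dr": [0, 0, 0], "linear": [0, 0, -1], "claw": 1}, {"dr": [0, 0, 0], "linear": [0, 0, -1.3], "claw": 1}, {"dr": [0, 0, 0], "linear": [0, 0, -1.3], "claw": 1}]'

```text
time: 28.2
tcp_pos: [0.4178, 0.2818, 0.0318]
orientation: [[1.0, -0.0, 0.001], [-0.0, -1.0, 0.0], [0.001, -0.0, -1.0]]
ft_force: [-0.4, 0.2, -4.7]
width: 0.026
grip_force: 59.3
```

```bash
python3 - <<'E'
from loc import *
p,d=vision.get_image("side"); cv2.imwrite("pics/g5.png",cv2.resize(p[200:300,140:260,::-1],None,fx=5,fy=5,interpolation=cv2.INTER_CUBIC))
s=status.read_state();print(s["tcp_pos"],s["width"],s["ft_force"],s["grip_force"])
E
```

```text
[0.41772954 0.2817938  0.03159083] 0.026255789061119552 [ 0.03647267 -0.16159213 -4.8706372 ] 59.27722692489624
```

View pics/g5.png

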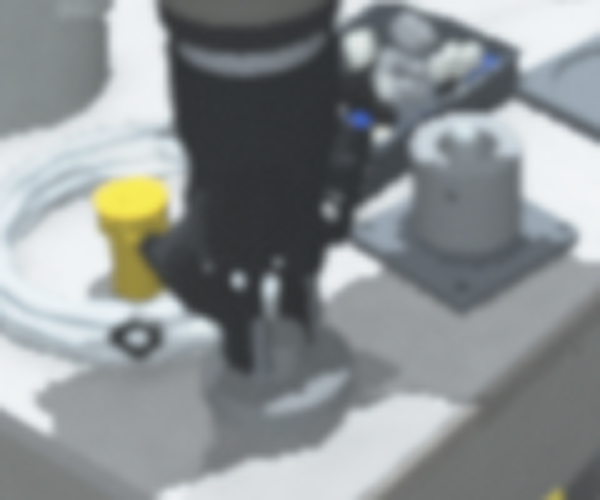

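The base is clear of the bench by its spigot (crop (280,370)), level, and the sleeve stands on its post (465,185). Raising it and carrying to the recess.

>>> step_arm --series '[{"dr": [0, 0, 0], "linear": [0, 0, -1], "claw": 1}, {"dr": [0, 0, 0], "linear": [0, 0, -3], "claw": 1}, {"dr": [0, 0, 0], "linear": [0, 0, -5.5], "claw": 1}, {"dr": [0, 0, 0], "linear": [0, 0, -8], "claw": 1}, {"dr": [0, 0, 0], "linear": [0, 0, -10], "claw": 1}, {"dr": [0, 0, 0], "linear": [0, 0, -11], "claw": 1}, {"dr": [0, 0, 0], "linear": [1, 2, -11], "claw": 1}, {"dr": [0, 0, 0], "linear": [2, 5, -11], "claw": 1}]'

```text
time: 28.92
tcp_pos: [0.4375, 0.2348, 0.1427]
orientation: [[1.0, 0.006, 0.002], [0.006, -1.0, 0.004], [0.002, -0.004, -1.0]]
ft_force: [0.9, -0.9, -4.7]
width: 0.026
grip_force: 59.8
```

>>> step_arm --series '[{"dr": [0, 0, 0], "linear": [1, 3.5, 0], "claw": 1}, {"dr": [0, 0, 0], "linear": [2, 7.5, 0], "claw": 1}, {"dr": [0, 0, 0], "linear": [2.5, 11.5, 0], "claw": 1}, {"dr": [0, 0, 0], "linear": [2.5, 15.5, 0], "claw": 1}, {"dr": [0, 0, 0], "linear": [2.5, 19.5, 0], "claw": 1}, {"dr": [0, 0, 0], "linear": [2, 23.5, 0], "claw": 1}, {"dr": [0, 0, 0], "linear": [1, 26.5, 0], "claw": 1}, {"dr": [0, 0, 0], "linear": [0.4, 28.3, 0], "claw": 1}]'

```text
time: 29.58
tcp_pos: [0.4395, -0.0555, 0.1408]
orientation: [[1.0, -0.005, -0.002], [-0.005, -1.0, -0.001], [-0.002, 0.001, -1.0]]
ft_force: [-0.5, 0.7, -5.5]
width: 0.0261
grip_force: 59.8
```

>>> step_arm --series '[{"dr": [0, 0, 0], "linear": [0, 0.7, 0], "claw": 1}, {"dr": [0, 0, 0], "linear": [0, 0.7, 2], "claw": 1}, {"dr": [0, 0, 0], "linear": [0, 0.7, 4], "claw": 1}, {"dr": [0, 0, 0], "linear": [0, 0.7, 6], "claw": 1}, {"dr": [0, 0, 0], "linear": [0, 0.7, 8], "claw": 1}, {"dr": [0, 0, 0], "linear": [0, 0.7, 9.3], "claw": 1}, {"dr": [0, 0, 0], "linear": [0, 0.7, 9.3], "claw": 1}, {"dr": [0, 0, 0], "linear": [0, 0.7, 9.3], "claw": 1}]'

```text
time: 30.25
tcp_pos: [0.4413, -0.0575, 0.048]
orientation: [[1.0, 0.001, -0.002], [0.001, -1.0, 0.001], [-0.002, -0.001, -1.0]]
ft_force: [1.1, -0.1, -3.8]
width: 0.0263
grip_force: 59.7
```

```bash
python3 - <<'E'
from loc import *
for c,b in(("top",(170,250,220,300)),("side",(170,250,225,305))):
    p,d=vision.get_image(c); cv2.imwrite(f"pics/{c}5.png",p[b[0]:b[1],b[2]:b[3],::-1])
cv2.imwrite("pics/p5.png",np.hstack([cv2.resize(cv2.imread(f"pics/{c}5.png"),None,fx=5,fy=5,interpolation=cv2.INTER_CUBIC) for c in("top","side")]))
s=status.read_state();print(s["tcp_pos"],s["ft_force"])
E
```

```text
[ 0.44236952 -0.05786724  0.04906199] [ 0.39886826  0.26098427 -4.62329037]
```

View pics/p5.png

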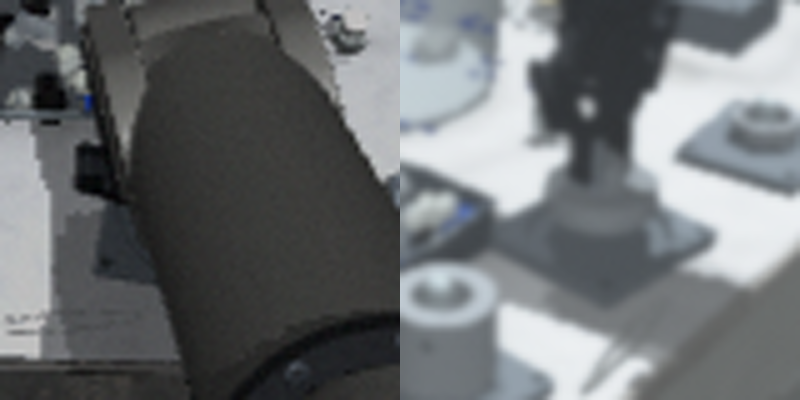

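The base hovers above the recess plate (side crop (605,205)). Lowering it in.

>>> step_arm --series '[{"dr": [0, 0, 0], "linear": [0, 0.1, 0.5], "claw": 1}, {"dr": [0, 0, 0], "linear": [0, 0.1, 1], "claw": 1}, {"dr": [0, 0, 0], "linear": [0, 0.1, 1.3], "claw": 1}, {"dr": [0, 0, 0], "linear": [0, 0.1, 1.5], "claw": 1}, {"dr": [0, 0, 0], "linear": [0, 0.1, 1.7], "claw": 1}, {"dr": [0, 0, 0], "linear": [0, 0.1, 1.9], "claw": 1}, {"dr": [0, 0, 0], "linear": [0, 0.1, 2.0], "claw": 1}, {"dr": [0, 0, 0], "linear": [0, 0.1, 2.0], "claw": 1}]'

```text
time: 31.02
tcp_pos: [0.4415, -0.0592, 0.0281]
orientation: [[1.0, 0.0, -0.0], [0.0, -1.0, 0.0], [-0.0, -0.0, -1.0]]
ft_force: [-0.4, -0.3, -4.4]
width: 0.0265
grip_force: 59.8
```

>>> step_arm --series '[{"dr": [0, 0, 0], "linear": [0, 0, 0.1], "claw": 1}, {"dr": [0, 0, 0], "linear": [0, 0, 0.2], "claw": 1}, {"dr": [0, 0, 0], "linear": [0, 0, 0.3], "claw": 1}, {"dr": [0, 0, 0], "linear": [0, 0, 0.4], "claw": 1}, {"dr": [0, 0, 0], "linear": [0, 0, 0.4], "claw": 1}, {"dr": [0, 0, 0], "linear": [0, 0, 0.4], "claw": 1}, {"dr": [0, 0, 0], "linear": [0, 0, 0.4], "claw": 1}, {"dr": [0, 0, 0], "linear": [0, 0, 0.4], "claw": 1}]'

```text
time: 31.68
tcp_pos: [0.4417, -0.0593, 0.025]
orientation: [[1.0, -0.0, 0.0], [-0.0, -1.0, -0.001], [0.0, 0.001, -1.0]]
ft_force: [-2.8, 1.1, 7.9]
width: 0.0261
grip_force: 61.2
```

Seated (z matches the floor). Release and back away.

>>> step_arm --series '[{"dr": [0, 0, 0], "linear": [0, 0, 0], "claw": 0.3}, {"dr": [0, 0, 0], "linear": [0, 0, -0.1], "claw": 0}, {"dr": [0, 0, 0], "linear": [0, 0, -0.1], "claw": -0.5}, {"dr": [0, 0, 0], "linear": [0, 0, -0.1], "claw": -1}, {"dr": [0, 0, 0], "linear": [0, 0, -0.1], "claw": -1}, {"dr": [0, 0, 0], "linear": [0, 0, -0.1], "claw": -1}, {"dr": [0, 0, 0], "linear": [0, 0, -1], "claw": -1}, {"dr": [0, 0, 0], "linear": [0, 0, -3], "claw": -1}]'

```text
time: 32.35
tcp_pos: [0.4399, -0.0591, 0.0534]
orientation: [[1.0, 0.0, -0.004], [0.0, -1.0, 0.001], [-0.004, -0.001, -1.0]]
ft_force: [-0.9, 0.4, 1.1]
width: 0.0853
grip_force: 0.0
```

>>> step_arm --series '[{"dr": [0, 0, 0], "linear": [0, 0, -4], "claw": -1}, {"dr": [0, 0, 0], "linear": [0, 0, -8], "claw": -1}, {"dr": [0, 0, 0], "linear": [0, 0, -12], "claw": -1}, {"dr": [0, 0, 0], "linear": [0, -4, -15], "claw": -1}, {"dr": [0, 0, 0], "linear": [0, -8, -15], "claw": -1}, {"dr": [0, 0, 0], "linear": [0, -12, -15], "claw": -1}, {"dr": [0, 0, 0], "linear": [0, -16, -15], "claw": -1}, {"dr": [0, 0, 0], "linear": [0, -20, -15], "claw": -1}]'

```text
time: 33.02
tcp_pos: [0.4412, 0.1422, 0.2055]
orientation: [[1.0, -0.001, 0.002], [-0.001, -1.0, -0.0], [0.002, 0.0, -1.0]]
ft_force: [1.0, 1.1, -0.8]
width: 0.0855
grip_force: 0.0
```

>>> step_arm --series '[{"dr": [0, 0, 0], "linear": [0, -4, 0], "claw": -1}, {"dr": [0, 0, 0], "linear": [0, -8, 0], "claw": -1}, {"dr": [0, 0, 0], "linear": [0, -12, 0], "claw": -1}, {"dr": [0, 0, 0], "linear": [0, -14, 0], "claw": -1}, {"dr": [0, 0, 0], "linear": [0, -14, 0], "claw": -1}, {"dr": [0, 0, 0], "linear": [0, -14, 0], "claw": -1}, {"dr": [0, 0, 0], "linear": [0, -14, 0], "claw": -1}, {"dr": [0, 0, 0], "linear": [0, -14, 0], "claw": -1}]'

```text
time: 33.68
tcp_pos: [0.4418, 0.2785, 0.2043]
orientation: [[1.0, -0.002, -0.0], [-0.002, -1.0, -0.001], [-0.0, 0.001, -1.0]]
ft_force: [-0.1, 0.1, -0.9]
width: 0.0857
grip_force: 0.0
```

```bash
python3 - <<'E'
from loc import *
for c in("top","side"):
    p,d=vision.get_image(c); P,u,v=pts(c,d)
    for n,x,y,r,z,R in(("base foot",.4415,-.059,.042,.022,.036),("ring",.4185,-.226,.035,.03,.024),("plunger",.55,-.383,.03,.064,.019),("sleeve",.4255,.1235,.04,.066,.03)):
        h=P[(np.hypot(P[:,0]-x,P[:,1]-y)<r)&(abs(P[:,2]-z)<.004)]
        if len(h)>4: print(c,n,len(h),circ(h,R),np.median(h[:,2]))
    if c=="top": a=p[140:250,160:400,::-1]
cv2.imwrite("pics/f.png",cv2.resize(a,None,fx=3.3,fy=3.3,interpolation=cv2.INTER_CUBIC))
E
```

```text
top base foot 333 (array([ 0.4407324 , -0.06121126]), np.float64(0.0008628183851326775)) 0.022053232834463143
top ring 103 (array([ 0.41803256, -0.22817195]), np.float64(0.0009391707167848796)) 0.030128729924772335
top plunger 123 (array([ 0.55140954, -0.38447309]), np.float64(0.0007669970598428972)) 0.06425751260867707
top sleeve 221 (array([0.4243386 , 0.12110325]), np.float64(0.0010384988932312165)) 0.06563995118150379
side base foot 175 (array([ 0.43980507, -0.05810664]), np.float64(0.0010115002757153887)) 0.021790385057333106
side ring 60 (array([ 0.41927407, -0.2238784 ]), np.float64(0.0013769201768086916)) 0.029024423577154124
side plunger 39 (array([ 0.55388699, -0.38371456]), np.float64(0.001267448103453837)) 0.0628875358995521
side sleeve 193 (array([0.42416567, 0.12453551]), np.float64(0.0005131584841304208)) 0.06557192605621964
```

View pics/f.png

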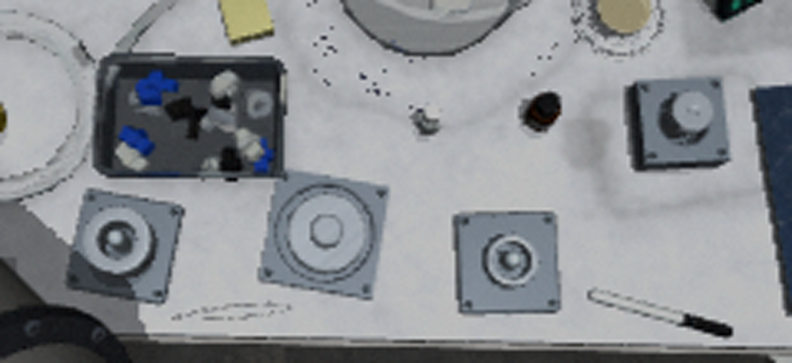

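All four parts sit centred on their stands: sleeve at crop (118,240), base (325,230), ring (512,260), plunger (690,115). The bottles at (427,120) and (543,110) have not moved. Handing in.

```bash
python3 -c "
from workcell import order; print(order.close_job())"
```

```text
the job is handed in; nothing more can be done
None
```

The die is dismantled and handed in at about 34 s of the 128 s allowed; the last pictures show plunger, stop ring, sleeve and base each seated within a few millimetres of its stand's centre and both bottles in place, but the hand-in returned no verdict.

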